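# Turn the parts box round in its sleeve

### The job

One of the two blue parts boxes in the sloping sleeves was put away back to front, so its orange label end is hidden. Draw it right out of its sleeve, turn it end for end and slide it fully home in the same sleeve, right side up, so that the orange label end sticks out like its neighbour's. Leave the other box and everything else on the bench where it is; the black rubber mat is free for setting the box down.

Things in the scene. Friction and masses are not known exactly. Their poses are not given: they have to be found in the camera images.
- sleeves: Two equal grey steel sleeves side by side on a fixed stand, sloping 28 degrees, mouths at the upper end, pointing up and roughly to the robot's left. Origin: midway between them, in the plane of the mouths, level with the inner floor, 60 mm above the bench. x points out of the mouths up the slope, y across (level), z square to the sleeve floor. Centre lines at y = +50 and -50 mm.
- mouth_a (a point): Middle of the mouth of the sleeve at y = +50 mm, 24 mm above its floor; axes as sleeves. Each sleeve is 55 mm wide, 48 mm high inside and 75 mm deep to its closed end; walls 3 mm; 39 mm free between the two. Lips round the mouth flare out 2 mm and reach 7 mm beyond it.
- mouth_b (a point): The same for the sleeve at y = -50 mm. A box fully home rests against the closed end and sticks out 45 mm from the mouth plane; nothing is within 30 mm beneath or beside the part that sticks out.
- wrong_box_center (a point): Centre (half-way up, half-way along) of the box that is back to front: parts box, blue with the last 32 mm at one end orange (the label end, white label on its end face and top); 120 long, 50 wide, 44 high, about 0.2 kg (0.14 to 0.28), closed and rigid. At the start it is fully home, in either of the sleeves, plain blue end out. x points along the box to its label end, z to its top (a thin white panel marks the top).
- wrong_box_label (a point): Centre of the orange end face of the same box, 60 mm from the box's centre along its x.
- right_box_center (a point): Centre of the other parts box, blue with the last 32 mm at one end orange (the label end, white label on its end face and top); 120 long, 50 wide, 44 high, about 0.2 kg (0.14 to 0.28), closed and rigid, in the other sleeve and already the right way round, label end out; leave it. Same axes.
- mat: Black rubber mat fixed on the bench, 180 x 180 mm, 3 mm thick, empty; origin at the centre of its underside (bench height), z up. Room for laying the box down flat.
- coupling_center (a point): Bystander: steel flanged hub, 48 mm diameter, 34 mm high; point at its centre.
- tape_center (a point): Bystander: roll of yellow tape lying flat, 96 mm diameter, 48 mm high; point at its centre.
- wrench_grip (a point): Bystander: steel wrench lying on the bench; point at its grip.
- driver_grip (a point): Bystander: screwdriver lying on the bench; point at its grip.
- jar_center (a point): Bystander: glass jar with steel cap, 64 mm diameter, 80 mm high; point at its centre.
- tin_center (a point): Bystander: tin with blue label, 74 mm diameter, 90 mm high; point at its centre.
Things that resemble listed ones, but are neither listed nor needed, are in the scene too. Leave any purple look-alike of the part that bears sleeves alone.

How it is judged:
On the way, in this order (a step that is already met when the one before it is completed fails the run):
1. the back-to-front box has been drawn right out of the sleeve (distance between wrong_box_center and sleeves above 0.09 m), for 0.1 s.
2. the box is fully home in its sleeve again, label end out (x of wrong_box_label in the frame of sleeves between 0.039 and 0.05 m and (y of wrong_box_center in the frame of sleeves between 0.044 and 0.056 m or y of wrong_box_center in the frame of sleeves between -0.056 and -0.044 m) and z of wrong_box_center in the frame of sleeves between 0.017 and 0.029 m and angle between the x axis of wrong_box_center and the x axis of sleeves, either way round below 0.12 rad and angle between wrong_box_center's own z axis and vertical below 0.8 rad), for 0.2 s.
At the end, for the whole second after the job is handed in: The turned box is in its sleeve, right side up, label end 39 to 50 mm out of the mouth (45 = fully home), within 6 mm of the sleeve's centre line and seat height and 0.12 rad of its direction, at rest; the other box within 12 mm and each bystander within 30 mm of its start (all of step 2 and linear speed of wrong_box below 0.02 m/s and distance of right_box_center from where it was at the start of the episode below 0.012 m and distance of each of coupling_center, tape_center, wrench_grip, driver_grip, jar_center, tin_center from where it was at the start of the episode below 0.03 m); the robot touches nothing.
It fails at once if the other box is pulled from its place (more than 25 mm) (distance of right_box_center from where it was at the start of the episode above 0.025 m).
It fails at once if a bystander is disturbed (moved more than 50 mm) (distance of any of coupling_center, tape_center, wrench_grip, driver_grip, jar_center, tin_center from where it was at the start of the episode above 0.05 m).
It fails at once if the box falls off the bench (height (world z) of wrong_box_center below -0.05 m).
It also fails if it takes over 64 s, if anything falls off the work surface, if the arm or the gripper's body presses on something with over 40 N, if the wrist force passes 120 N, or if a joint passes its speed limit or range.

### The arm

A 6-joint arm with a two-finger parallel gripper is mounted at the origin on the work surface. World frame = base frame: x ahead of the robot, y to its left, z up, the work surface at z = 0. Lengths are in m, angles in rad, forces in N, time in s.
With the tool pointing down it reaches from about 0.3 to 0.875 m from the base axis. Payload 6.4 kg.
Tool frame: the origin (TCP) lies at the centre of the arm's flange, where the gripper is bolted on; the fingertips stand 173 mm ahead of it and the grasp point (between the pads) lies ctrl.grip_point_offset ahead of it (ctrl.grip_point_offset is the distance from the TCP to the grasp point, in m); z points along the fingers, y is the direction in which the jaws open and shut (so a half turn about z gives the same grasp; the last joint's range is limited). The gripper opens to 85 mm and grips with 20 to 120 N. Pads are 22 mm wide; open, the fingers measure 114 mm over their backs; the gripper's body (76 mm by 85 mm) begins 54 mm behind the grasp point. The pads swing forward as they close: fully open they stand 13 mm farther back than shut.
Start: joints at [0.988, 0.181, 1.607, -0, 1.354, -0.206], TCP at [0.212, 0.535, 0.405] pointing down, gripper open.
Joint ranges: [-2.99, 2.99], [-0.89, 2.07], [0.3, 2.58], [-1.14, 4.28], [0, 2.63], [-3.12, 3.12]. Speed limits (rad/s): [2.57, 2.57, 3.01, 3.14, 3.14, 3.14].

### API

Orientations are given as a unit quaternion [w, x, y, z].
In Python, from bench import ctrl, cams, boxes_of, landmark_of gives the robot as it stands.
- The arm moves only by the shell command python3 -m handwheel 'ROWS'. ROWS is JSON, a list of rows, each an object with "offset": the shift along the tool's x, y, z in m, a list of three; "spin": the turn about the tool's z in degrees; "grip": the opening, from 0 (shut) to 1 (fully open). A call has 1 to 20 rows; each row is the pose to reach, as a shift and turn from the pose commanded when the call began, along the tool's axes at that moment; what a row does not reach only later rows make up. A row lasts 1/8 s, in which the tool goes at most 62.5 mm and 10.7 degrees, less where a joint would pass 70% of its speed; a pose out of reach is approached as far as the arm can. A call with a gripper value outside its range is refused whole. The fingers move at their own pace and stop on an object; the grip force is fixed at half the most. Time passes only in rows, so rows that repeat a pose let the fingers close. It gives the time, the measured TCP pose, the force and the opening at its end, in the units of the state.
- ctrl.get_obs(): the state, without advancing time (a new reading comes with each control period).
- cams.camera(name): name is "side" or "top" or "wrist"; returns a dict with "color" (400x640x3 uint8, red, green, blue), "camera_matrix" (3x3 intrinsics, pixels), "view" (4x4, takes a point from world to camera coordinates); the wrist camera has in their place "tool_from_camera" (4x4, takes a point from camera to tool coordinates, whose origin is the TCP and whose axes are the flange's). Camera axes: x right, y up, looking along -z (the intrinsics and any distortion apply to the point x, -y, -z); pixel columns grow to the right and rows downward; lengths in m; the calibration is good to about 2 mm. The wrist camera is an equidistant fisheye: a pixel r from the principal point sees the ray r / f radians off the axis. A picture is of the moment at which its call begins: read the wrist's pose just before it. There is no depth.
- ctrl.hand_in(): hands the job in, once; it reports no verdict.
Trained networks look in a picture, given as the dict that the camera call returned (one of the last four; its "shot" number tells which), for a name from the list of things; names that differ only in an ending like _2 or _b are one class to them, and where a whole thing is asked for, a point or a joint stands for the part that bears it (a point fixed in the world has none). Each returns a list of dicts, best first, with "confidence" (0 to 1); they miss things now and then, are a little off and sometimes report something else, mostly with a low value. They report only what shows in the picture. A call takes as long as a camera call. They do not tell look-alikes from the thing itself.
- boxes_of(picture, thing): "uv" ([column, row] in pixels, amid what is visible of it).
- landmark_of(picture, thing): "uv" ([column, row] in pixels: a listed point, or the origin of a listed thing).
The state is a dict: "time_s": time; "q": joint angles; "dq": joint speeds; "joint_efforts": joint torques, N m; "eef_pos": TCP position; "eef_rot": TCP orientation; "wrist_force": force on the tool from outside, world axes, zero at the start; "torque": the same for the moment, N m; "opening": opening from 0.0 (shut) to 1.0 (fully open).
Only numpy, scipy, OpenCV 4.12 (cv2) and the standard library are available. Lean on these libraries where they do the work, as an engineer would, in place of code of your own. Each camera call takes 0.05 s, during which the arm holds its last target.

## Working session

There is one attempt and no reset: what is moved stays moved. The work goes in short steps, Python scripts to look and compute and a shell command to move; the robot and the scene stay as the last step left them, time stands still between calls to the robot, and variables do not carry over. Pictures are saved under pics/ and viewed, and the job is handed in when it is done.

```bash
ls; mkdir -p pics; python3 - <<'E'
from bench import ctrl,cams,boxes_of,landmark_of
import cv2,numpy as np
o=ctrl.get_obs();print(o['time_s'],o['eef_pos'],o['eef_rot'],o['opening'],ctrl.grip_point_offset)
for n in['side','top','wrist']:
    p=cams.camera(n);cv2.imwrite(f'pics/{n}0.png',p['color'][:,:,::-1])
    print(n,p['camera_matrix'],p.get('view',p.get('tool_from_camera')),p.keys())
    for t in['sleeves','mouth_a','mouth_b','wrong_box_center','wrong_box_label','right_box_center','mat','tape_center','jar_center','tin_center','coupling_center']:
        print(t,[(np.round(d['uv'],1).tolist(),round(d['confidence'],2)) for d in landmark_of(p,t)[:3]])
E
```

```text
pics
0.0 [0.21140613 0.53444764 0.4037818 ] [-3.47897937e-04  1.87284664e-01  9.82305284e-01 -8.13635142e-04] 1.0001891758381771 0.1547
side [[432.67720251   0.         313.39100178]
 [  0.         432.67720251 197.96131506]
 [  0.           0.           1.        ]] [[ 0.95979695 -0.280349   -0.0139374  -0.50666607]
 [ 0.22183374  0.72716954  0.64962624 -0.12485595]
 [-0.17198721 -0.62660107  0.76012598 -1.17152695]
 [ 0.          0.          0.          1.        ]] dict_keys(['color', 'camera_matrix', 'view', 'shot'])
sleeves [([330.5, 195.3], 0.71), ([234.4, 258.5], 0.7)]
mouth_a [([314.0, 191.9], 0.98), ([212.0, 260.3], 0.86), ([348.8, 193.6], 0.72)]
mouth_b [([314.0, 191.9], 0.98), ([212.0, 260.3], 0.86), ([348.8, 193.6], 0.72)]
wrong_box_center [([313.7, 194.6], 0.64)]
wrong_box_label []
right_box_center [([348.9, 195.6], 0.56)]
mat [([302.2, 149.5], 0.75)]
tape_center [([382.1, 182.3], 0.63)]
jar_center [([396.1, 319.2], 0.94)]
tin_center [([306.0, 326.9], 0.58)]
coupling_center [([405.8, 245.8], 0.61)]
top [[502.36226635   0.         310.42315147]
 [  0.         502.36226635
[... 879 characters left out ...]
.45097631]
 [  0.         309.70691629 200.2377772 ]
 [  0.           0.           1.        ]] [[ 4.69625075e-04  9.62672873e-01  2.70667174e-01  6.90116863e-02]
 [ 9.99999889e-01 -4.58502521e-04 -1.04324004e-04  3.87150591e-04]
 [ 2.36716936e-05  2.70667194e-01 -9.62672982e-01  3.10353779e-02]
 [ 0.00000000e+00  0.00000000e+00  0.00000000e+00  1.00000000e+00]] dict_keys(['color', 'camera_matrix', 'tool_from_camera', 'shot'])
sleeves []
mouth_a [([31.2, 356.6], 0.68), ([10.5, 317.8], 0.58)]
mouth_b [([31.2, 356.6], 0.68), ([10.5, 317.8], 0.58)]
wrong_box_center []
wrong_box_label []
right_box_center []
mat []
tape_center []
jar_center []
tin_center [([31.5, 374.9], 0.79)]
coupling_center []
```

View pics/side0.png

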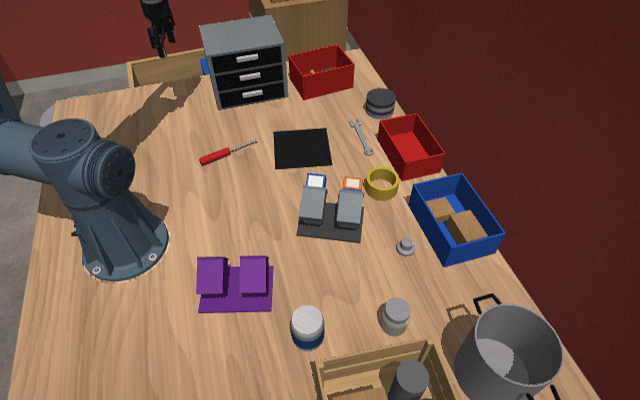

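View pics/top0.png

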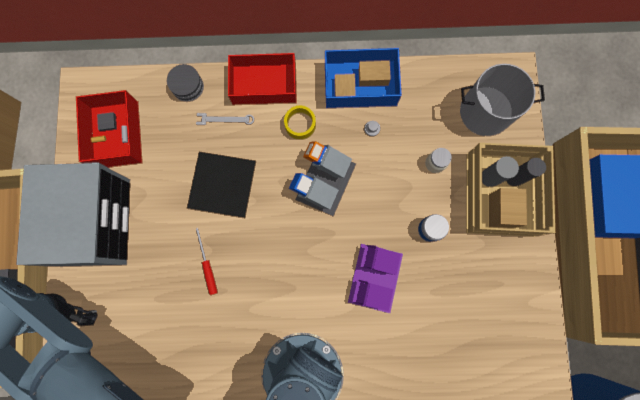

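View pics/wrist0.png

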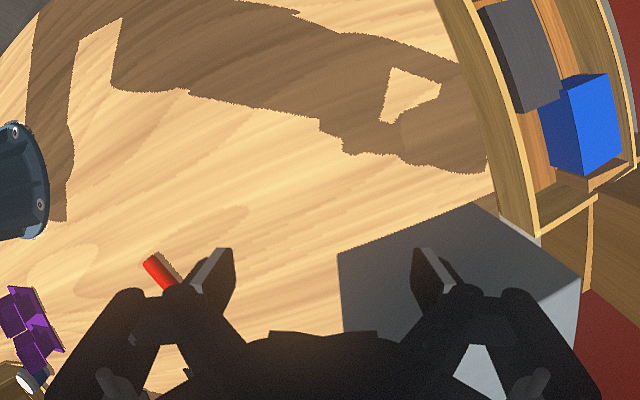

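```bash
cat > h.py <<'E'
import numpy as np,cv2
from scipy.spatial.transform import Rotation as R
from scipy.optimize import least_squares
def proj(p,X,o=None):
    X=np.atleast_2d(X).astype(float)
    K=p['camera_matrix']
    if 'view' in p: V=p['view']
    else:
        T=np.eye(4);q=o['eef_rot'];T[:3,:3]=R.from_quat([q[1],q[2],q[3],q[0]]).as_matrix();T[:3,3]=o['eef_pos']
        V=np.linalg.inv(T@p['tool_from_camera'])
    C=X@V[:3,:3].T+V[:3,3]
    x,y,z=C[:,0],-C[:,1],-C[:,2]
    if 'view' in p: return np.c_[K[0,0]*x/z+K[0,2],K[1,1]*y/z+K[1,2]]
    r=np.hypot(x,y);th=np.arctan2(r,z);return np.c_[K[0,0]*th*x/r+K[0,2],K[1,1]*th*y/r+K[1,2]]
def sl(x,y,yaw,P,z=.06,tilt=np.radians(28)):
    # sleeves frame pts -> world; yaw= heading of mouth dir
    M=R.from_euler('ZY',[yaw,-tilt]).as_matrix()
    return np.atleast_2d(P)@M.T+[x,y,z]
def tri(pics,uvs,X0=(.5,0,.08)):
    s=least_squares(lambda X:np.ravel([proj(p,X)[0]-u for p,u in zip(pics,uvs)]),X0)
    return s.x,np.sqrt(np.mean(s.fun**2))
E
python3 - <<'E'
from h import *
from bench import cams
S=cams.camera('side');T=cams.camera('top')
tb={'ma':([314,191.9],[305.8,182.7]),'mb':([348.8,193.6],[322.4,154.9]),'wc':([313.7,194.6],[309,188]),'rc':([348.9,195.6],[322.9,157.7]),
'mat':([302.2,149.5],[219.7,183.1]),'tape':([382.1,182.3],[299.6,122.6]),'jar':([396.1,319.2],[436,160.2]),'tin':([306,326.9],[436.8,229.2]),'coup':([405.8,245.8],[376.9,125.7])}
for k,v in tb.items(): print(k,*[np.round(a,4) for a in tri([S,T],v)])
P=np.array([[0,50,24],[0,-50,24],[-15,50,22],[-15,-50,22]])/1e3
us=np.array([tb[k][0] for k in['ma','mb','wc','rc']]);ut=np.array([tb[k][1] for k in['ma','mb','wc','rc']])
f=lambda v:np.ravel(np.r_[proj(S,sl(*v,P))-us,proj(T,sl(*v,P))-ut])
s=least_squares(f,[.5,0,1.57],loss='soft_l1');print(s.x,np.round(s.fun.reshape(-1,2),1))
# overlay
for n,p in(('side',S),('top',T)):
    im=cv2.resize(p['color'][:,:,::-1],None,fx=4,fy=4,interpolation=cv2.INTER_CUBIC)
    def draw(pts,c):
        q=proj(p,sl(*s.x,np.array(pts)/1e3))*4+1.5
        cv2.polylines(im,[q.astype(int)],True,c,1)
    for y in(50,-50):
        for z in(0,44): draw([[45,y-25,z],[45,y+25,z],[0,y+25,z],[0,y-25,z]],(0,255,0))
        draw([[7,y-32,-5],[7,y+32,-5],[7,y+32,53],[7,y-32,53]],(0,0,255))
    c=(proj(p,sl(*s.x,[0,0,0]))[0]*4).astype(int)
    cv2.imwrite(f'pics/{n}_ov.png',im[c[1]-280:c[1]+280,c[0]-320:c[0]+320])
E
```

```text
ma [ 0.5311 -0.0234  0.0661] 1.9131
mb [ 0.6108 -0.0734  0.0856] 1.0125
wc [ 0.5218 -0.0326  0.0655] 0.4129
rc [ 0.6077 -0.075   0.0788] 0.1761
mat [ 0.5614  0.2432 -0.0231] 0.3228
tape [ 0.7357 -0.0083  0.0207] 0.3381
jar [ 0.6073 -0.4136  0.0134] 0.152
tin [ 0.3969 -0.3915  0.059 ] 0.2281
coup [ 0.7107 -0.2398  0.0283] 0.8421
[ 0.57469606 -0.03574801  1.11986037] [[ 0.4 -3.7]
 [ 1.9 -1.2]
 [-0.  -1. ]
 [ 1.2  2.3]
 [ 0.   4. ]
 [-2.2  0.5]
 [ 0.8  0.9]
 [ 1.2  0.2]]
```

View pics/side_ov.png

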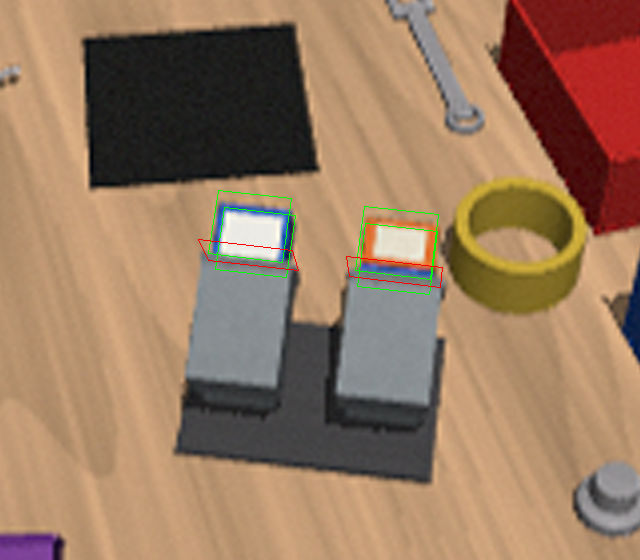

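View pics/top_ov.png

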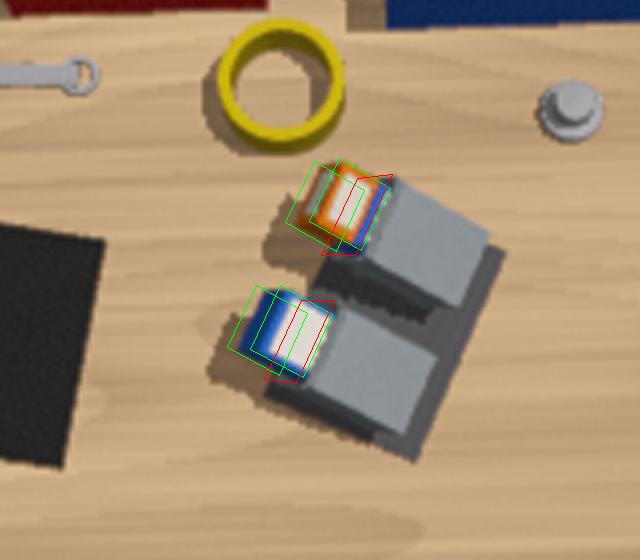

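```bash
python3 - <<'E'
import cv2
for n,(x0,y0,w,h) in(('side',(290,165,85,64)),('top',(285,132,80,60))):
    im=cv2.imread(f'pics/{n}0.png')[y0:y0+h,x0:x0+w]
    im=cv2.resize(im,None,fx=9,fy=9,interpolation=cv2.INTER_CUBIC)
    for i in range(0,w,10): cv2.putText(im,str(x0+i),(i*9+4,10),0,.35,(0,0,255));cv2.line(im,(i*9+4,12),(i*9+4,h*9),(0,0,200) if 0 else (120,120,255),1)
    for i in range(0,h,10): cv2.putText(im,str(y0+i),(0,i*9+4),0,.35,(0,0,255));cv2.line(im,(20,i*9+4),(w*9,i*9+4),(120,120,255),1)
    cv2.imwrite(f'pics/{n}_z.png',im)
E
```

```text
(no output)
```

View pics/side_z.png

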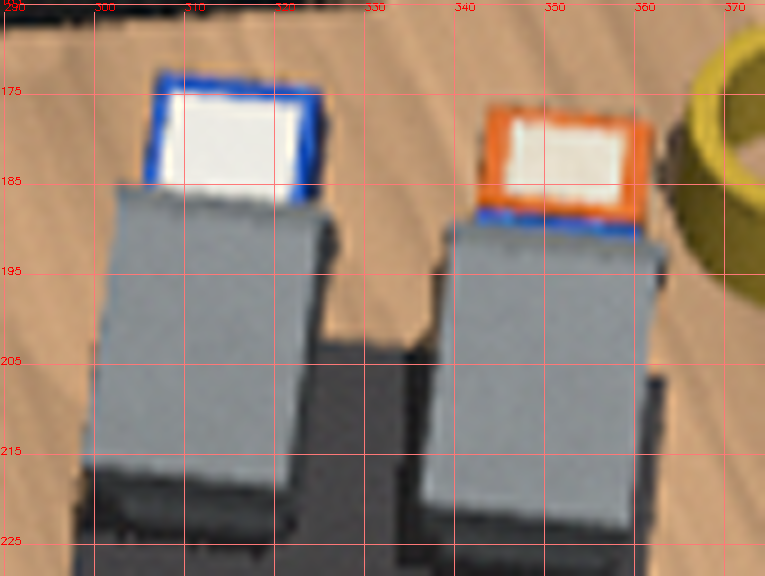

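View pics/top_z.png

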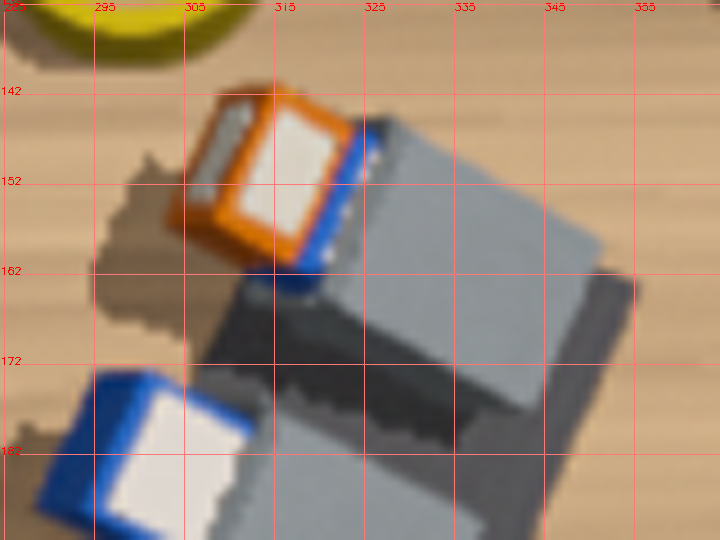

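```bash
python3 - <<'E'
from h import *
from bench import cams
S=cams.camera('side');T=cams.camera('top')
A=[((45,75,44),(306.7,172.8)),((45,25,44),(324.7,174.6)),((45,-25,44),(343.3,176.5)),((45,-75,44),(361.3,178)),
((-78,80.5,51),(298.6,216)),((-78,19.5,51),(321.5,219)),((-78,-19.5,51),(335.7,220.5)),((-78,-80.5,51),(359,223.5))]
B=[((45,-75,44),(314.3,141.7)),((45,-25,44),(308.2,155.5)),((45,-25,0),(303.2,157)),((45,25,44),(301,173.3)),((45,75,44),(295,188)),((-78,-80.5,51),(351.3,159.3)),((-78,-19.5,51),(343.5,177.3))]
PA=np.array([a[0] for a in A])/1e3;UA=np.array([a[1] for a in A]);PB=np.array([a[0] for a in B])/1e3;UB=np.array([a[1] for a in B])
f=lambda v:np.ravel(np.r_[proj(S,sl(*v[:3],PA,*v[3:]))-UA,proj(T,sl(*v[:3],PB,*v[3:]))-UB])
for x0 in([.57,-.04,1.12],[.57,-.04,1.12,.06],[.57,-.04,1.12,.06,.49]):
  s=least_squares(f,x0);print(s.x,s.cost);print(np.round(s.fun.reshape(-1,2),1).tolist())
# mat corners from top image
g=[(200,152.5),(255.5,158),(245,216.5),(188.5,209)]
def mm(v):
    c,s_=np.cos(v[2]),np.sin(v[2]);P=np.array([[.09,.09],[.09,-.09],[-.09,-.09],[-.09,.09]])@np.array([[c,s_],[-s_,c]])
    return np.ravel(proj(T,np.c_[P+v[:2],np.full(4,.003)])-g)
s=least_squares(mm,[.56,.24,0]);print('mat',s.x,np.round(s.fun,1))
E
```

```text
[ 0.57152917 -0.04309118  1.14125814] 9.736496281646376
[[-0.4, -0.9], [-0.1, -0.9], [-0.2, -1.0], [0.5, -0.7], [-0.4, -0.3], [-0.4, -0.8], [0.2, -0.7], [0.3, -1.2], [1.8, -0.9], [0.8, 1.3], [-0.4, 0.3], [0.9, -0.4], [-0.2, 1.2], [1.3, -0.8], [1.0, 0.2]]
[ 0.57312926 -0.04075296  1.13595539  0.05342807] 4.359109719351571
[[0.1, -0.0], [0.3, 0.0], [0.0, -0.0], [0.6, 0.3], [-0.1, 0.3], [-0.2, -0.2], [0.3, -0.0], [0.2, -0.4], [1.1, -0.7], [0.1, 1.3], [-1.1, 0.3], [0.2, -0.5], [-1.1, 1.0], [0.4, -0.6], [0.0, 0.3]]
[ 0.57317538 -0.0406417   1.13591835  0.05351267  0.49183664] 4.355092143983902
[[0.1, -0.0], [0.3, -0.0], [0.0, -0.1], [0.6, 0.3], [-0.1, 0.3], [-0.2, -0.1], [0.3, -0.0], [0.2, -0.4], [1.1, -0.7], [0.1, 1.3], [-1.1, 0.3], [0.2, -0.5], [-1.0, 1.0], [0.4, -0.6], [0.0, 0.3]]
mat [ 0.55562292  0.23024804 -0.16483245] [-1.7 -1.4  0.8  0.8  1.7  0.6 -0.9 -0.1]
```

```bash
cat >> h.py <<'E'
SX=[0.5720,-0.0420,1.139]
def plan(o,pos,head=None):
    """offset/spin(deg) from current pose to TCP pos and heading(deg) of tool x"""
    q=o['eef_rot'];M=R.from_quat([q[1],q[2],q[3],q[0]]).as_matrix()
    off=M.T@(np.array(pos)-o['eef_pos']);h=np.degrees(np.arctan2(M[1,0],M[0,0]))
    sp=None if head is None else ((h-head+180)%360)-180
    print('offset',np.round(off,4).tolist(),'spin',sp,'now head',round(h,2),'tilt',np.round(M[:,2],3))
    return off,sp
E
python3 - <<'E'
from h import *
from bench import ctrl
o=ctrl.get_obs();print(o['q'],o['eef_pos'])
g=sl(*SX,[.06,.05,.022])[0];print(g)
plan(o,[g[0],g[1],.36],np.degrees(SX[2]))
E
```

```text
[ 9.87676549e-01  1.80812380e-01  1.60705325e+00 -8.06035966e-06
  1.35381058e+00 -2.06309054e-01] [0.21156309 0.53466112 0.40465572]
[0.54443774 0.01765916 0.10759314]
offset [-0.4998, -0.3582, 0.0447] spin 93.15054242034574 now head 158.41 tilt [-0. -0. -1.]
```

```bash
python3 -m handwheel '[{"offset":[-0.25,-0.18,0.0],"spin":40,"grip":1},{"offset":[-0.25,-0.18,0.0],"spin":40,"grip":1},{"offset":[-0.25,-0.18,0.0],"spin":40,"grip":1},{"offset":[-0.25,-0.18,0.0],"spin":40,"grip":1},{"offset":[-0.25,-0.18,0.0],"spin":40,"grip":1},{"offset":[-0.5,-0.358,0.045],"spin":93,"grip":1},{"offset":[-0.5,-0.358,0.045],"spin":93,"grip":1},{"offset":[-0.5,-0.358,0.045],"spin":93,"grip":1},{"offset":[-0.5,-0.358,0.045],"spin":93,"grip":1},{"offset":[-0.5,-0.358,0.045],"spin":93,"grip":1},{"offset":[-0.5,-0.358,0.045],"spin":93,"grip":1},{"offset":[-0.5,-0.358,0.045],"spin":93,"grip":1},{"offset":[-0.5,-0.358,0.045],"spin":93,"grip":1},{"offset":[-0.5,-0.358,0.045],"spin":93,"grip":1}]'
python3 - <<'E'
from h import *
from bench import ctrl,cams
o=ctrl.get_obs();p=cams.camera('wrist');print(o['time_s'],o['q'],o['eef_pos'],o['wrist_force'])
im=p['color'][:,:,::-1].copy();cv2.imwrite('pics/w1.png',im)
im=cv2.resize(im,(800,500),interpolation=cv2.INTER_CUBIC)
for y in(50,-50):
  for z in(0,44):
    q=proj(p,sl(*SX,np.array([[45,y-25,z],[45,y+25,z],[0,y+25,z],[0,y-25,z]])/1e3),o)*1.25
    cv2.polylines(im,[q.astype(int)],True,(0,255,0),1)
cv2.imwrite('pics/w1o.png',im)
E
```

```text
time_s: 3.75
eef_pos: [0.5444, 0.019, 0.3601]
eef_rot: [0.0, 0.841, 0.541, 0.0]
wrist_force: [0.7, -0.0, 0.3]
opening: 1.001
3.75 [-1.83051380e-01  1.57987303e-01  1.72746537e+00  1.13929341e-04
  1.25557164e+00  2.43873125e-01] [0.54436438 0.01904282 0.36010801] [ 0.66901408 -0.01985263  0.28018917]
```

View pics/w1o.png

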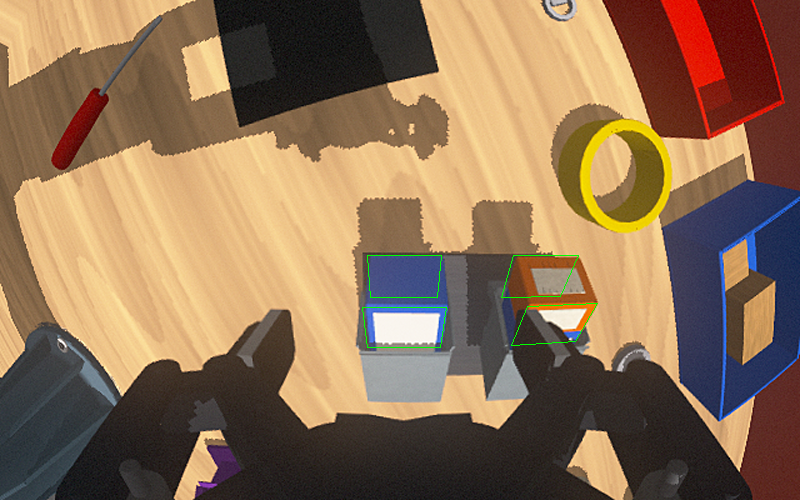

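```bash
python3 - <<'E'
import cv2
im=cv2.imread('pics/w1.png');x0,y0,w,h=280,195,200,135
im=cv2.resize(im[y0:y0+h,x0:x0+w],None,fx=4,fy=4,interpolation=cv2.INTER_CUBIC)
for i in range(0,w,20): cv2.putText(im,str(x0+i),(i*4+2,10),0,.35,(0,0,255));cv2.line(im,(i*4+2,12),(i*4+2,h*4),(120,120,255),1)
for i in range(5,h,20): cv2.putText(im,str(y0+i),(0,i*4+2),0,.35,(0,0,255));cv2.line(im,(20,i*4+2),(w*4,i*4+2),(120,120,255),1)
cv2.imwrite('pics/w1z.png',im)
E
```

```text
(no output)
```

View pics/w1z.png

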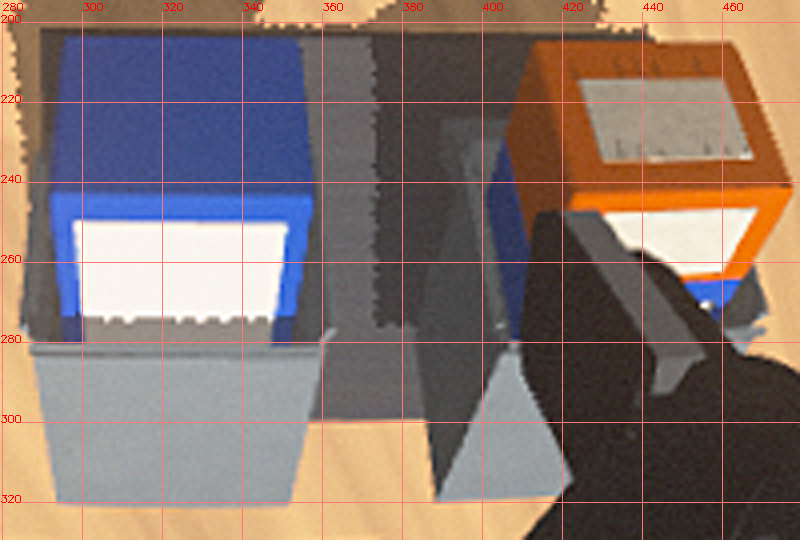

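```bash
python3 - <<'E'
from h import *
from bench import cams,ctrl
o=ctrl.get_obs();p=cams.camera('wrist')
A=[((45,75,44),(292.7,243.7)),((45,25,44),(358.2,243.5)),((45,75,0),(295.5,204.2)),((45,25,0),(355,204.2)),
((45,-25,44),(424,243.7)),((45,-75,44),(477.7,241.7)),((45,-25,0),(413.7,205.7)),((45,-75,0),(463.7,205.5)),((-78,80.5,51),(294.2,320.5)),((-78,19.5,51),(352.7,320.7))]
P=np.array([a[0] for a in A])/1e3;U=np.array([a[1] for a in A])-.5
f=lambda v:np.ravel(proj(p,sl(*v[:3],P,*v[3:]),o)-U)
for x0 in(SX,SX+[.06],SX+[.06,.49]):
  s=least_squares(f,x0);print(s.x,s.cost);print(np.round(s.fun.reshape(-1,2),1).tolist())
E
```

```text
[ 0.57319108 -0.04160034  1.13135718] 10.037375262261392
[[-1.3, 0.5], [0.9, 1.5], [-0.1, -1.4], [0.2, -0.7], [-0.6, 0.6], [2.1, 1.0], [-1.1, -1.6], [0.6, -0.8], [-0.2, 0.6], [-0.3, 1.0]]
[ 0.57315408 -0.04274342  1.13126573  0.05728597] 6.658919623523396
[[-0.3, 0.4], [1.0, 1.3], [0.7, -1.1], [0.4, -0.4], [-1.2, 0.5], [0.9, 0.9], [-1.5, -1.3], [-0.3, -0.6], [0.5, -0.1], [-0.2, 0.2]]
[ 0.57305287 -0.04305459  1.13057619  0.05715169  0.48213478] 6.32321336153197
[[-0.2, 0.1], [1.1, 1.0], [0.9, -1.1], [0.4, -0.3], [-1.3, 0.3], [0.9, 0.8], [-1.6, -1.2], [-0.5, -0.4], [0.5, 0.3], [-0.2, 0.6]]
```

```bash
sed -i 's/^SX=.*/SX=[0.573,-0.042,1.133]/' h.py; python3 - <<'E'
from h import *
from bench import ctrl
o=ctrl.get_obs()
g=sl(*SX,[.03,.05,.020])[0];print(g)
plan(o,g+[0,0,.1547],np.degrees(SX[2]))
# pull directions in tool axes after alignment: along x_s
print(np.cos(np.radians(28)),np.sin(np.radians(28)))
E
```

```text
[ 0.53496462 -0.00531641  0.0917431 ]
offset [-0.0258, 0.0012, 0.1136] spin 0.5906338751458406 now head 65.51 tilt [ 0. -0. -1.]
0.882947592858927 0.4694715627858908
```

```bash
python3 -m handwheel '[{"offset":[-0.026,0.001,0.02],"spin":0.6,"grip":1},{"offset":[-0.026,0.001,0.05],"spin":0.6,"grip":1},{"offset":[-0.026,0.001,0.08],"spin":0.6,"grip":1},{"offset":[-0.026,0.001,0.1],"spin":0.6,"grip":1},{"offset":[-0.026,0.001,0.113],"spin":0.6,"grip":1},{"offset":[-0.026,0.001,0.113],"spin":0.6,"grip":1},{"offset":[-0.026,0.001,0.113],"spin":0.6,"grip":1}]'
python3 - <<'E'
from h import *
from bench import ctrl,cams
o=ctrl.get_obs();p=cams.camera('wrist');print(o['eef_pos'],o['wrist_force'])
cv2.imwrite('pics/w2.png',p['color'][:,:,::-1])
E
```

```text
time_s: 4.72
eef_pos: [0.5353, -0.0062, 0.2476]
eef_rot: [0.001, 0.844, 0.536, 0.001]
wrist_force: [0.7, 0.0, 0.2]
opening: 0.998
[ 0.53532959 -0.0062017   0.24762912] [0.70471049 0.03971183 0.18388365]
```

View pics/w2.png

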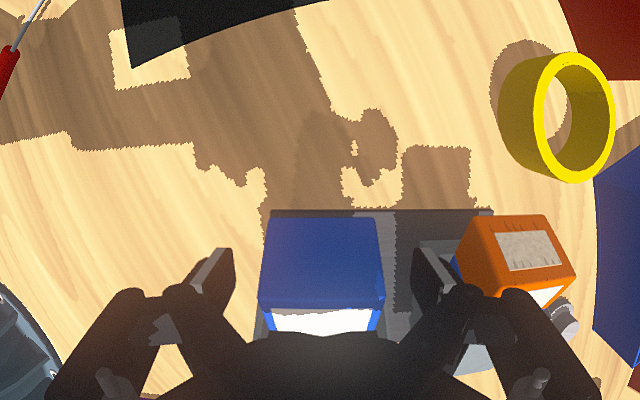

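```bash
python3 -m handwheel '[{"offset":[0,0,0],"spin":0,"grip":0.3},{"offset":[0,0,0],"spin":0,"grip":0.3},{"offset":[0,0,0],"spin":0,"grip":0.3},{"offset":[0,0,0],"spin":0,"grip":0.3},{"offset":[0,0,0],"spin":0,"grip":0.3},{"offset":[0,0,0],"spin":0,"grip":0.3}]'
```

```text
time_s: 5.52
eef_pos: [0.535, -0.0063, 0.2472]
eef_rot: [0.0, 0.844, 0.536, 0.0]
wrist_force: [-1.5, 0.0, 5.5]
opening: 0.579
```

```bash
python3 -m handwheel '[{"offset":[0.013,0,-0.007],"spin":0,"grip":0.3},{"offset":[0.026,0,-0.014],"spin":0,"grip":0.3},{"offset":[0.04,0,-0.021],"spin":0,"grip":0.3},{"offset":[0.053,0,-0.028],"spin":0,"grip":0.3},{"offset":[0.066,0,-0.035],"spin":0,"grip":0.3},{"offset":[0.079,0,-0.042],"spin":0,"grip":0.3},{"offset":[0.093,0,-0.0495],"spin":0,"grip":0.3},{"offset":[0.106,0,-0.056],"spin":0,"grip":0.3},{"offset":[0.12,0,-0.07],"spin":0,"grip":0.3},{"offset":[0.13,0,-0.09],"spin":0,"grip":0.3},{"offset":[0.13,0,-0.09],"spin":0,"grip":0.3}]'
python3 - <<'E'
from h import *
from bench import ctrl,cams
o=ctrl.get_obs()
for n in('side','wrist'):
    p=cams.camera(n);im=p['color'][:,:,::-1]
    if n=='side': im=cv2.resize(im[80:280,200:460],None,fx=3,fy=3,interpolation=cv2.INTER_CUBIC)
    cv2.imwrite(f'pics/{n}3.png',im)
E
```

```text
time_s: 6.9
eef_pos: [0.5912, 0.1124, 0.3391]
eef_rot: [0.001, 0.844, 0.536, 0.002]
wrist_force: [0.1, 0.1, -2.6]
opening: 0.582
```

View pics/side3.png

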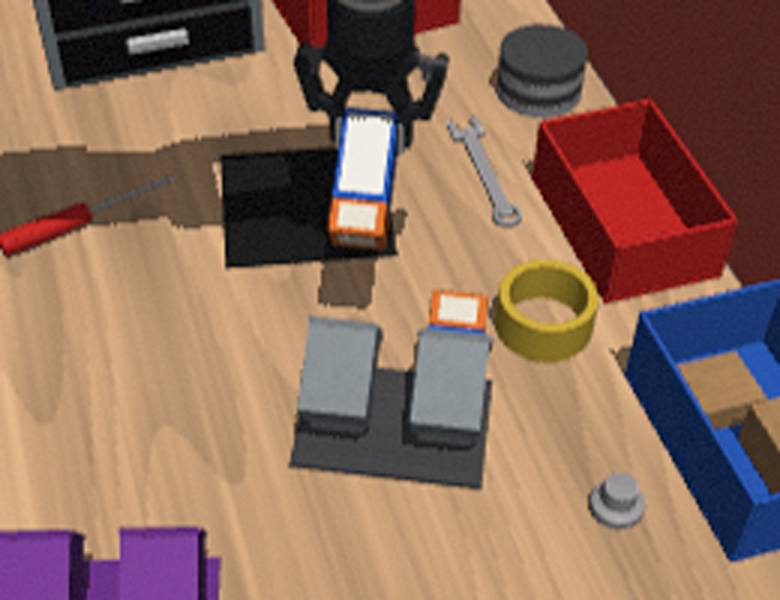

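View pics/wrist3.png

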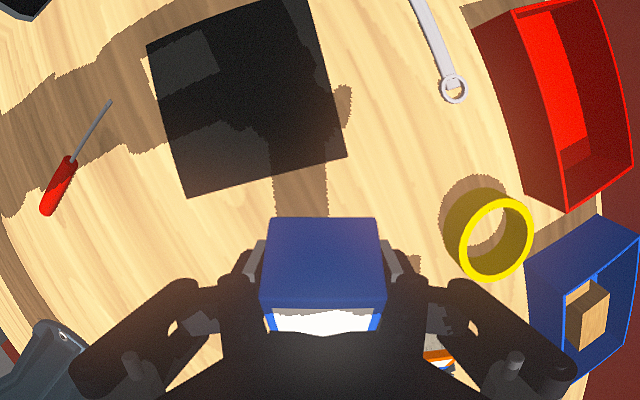

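```bash
python3 - <<'E'
from h import *
from bench import ctrl
o=ctrl.get_obs();print(o['q'][5])
plan(o,[.545,.206,.24],64.9-180)
E
```

```text
0.4287863345367088
offset [0.0663, -0.081, 0.0966] spin 179.92844630002145 now head 64.83 tilt [ 0. -0. -1.]
```

```bash
python3 -m handwheel '[{"offset":[0.02,-0.02,0],"spin":-10,"grip":0.3},{"offset":[0.04,-0.05,0],"spin":-20,"grip":0.3},{"offset":[0.066,-0.081,0],"spin":-30,"grip":0.3},{"offset":[0.066,-0.081,0],"spin":-40,"grip":0.3},{"offset":[0.066,-0.081,0],"spin":-50,"grip":0.3},{"offset":[0.066,-0.081,0],"spin":-60,"grip":0.3},{"offset":[0.066,-0.081,0],"spin":-70,"grip":0.3},{"offset":[0.066,-0.081,0],"spin":-80,"grip":0.3},{"offset":[0.066,-0.081,0],"spin":-90,"grip":0.3},{"offset":[0.066,-0.081,0],"spin":-100,"grip":0.3},{"offset":[0.066,-0.081,0],"spin":-110,"grip":0.3},{"offset":[0.066,-0.081,0.0],"spin":-120,"grip":0.3},{"offset":[0.066,-0.081,0.0],"spin":-130,"grip":0.3},{"offset":[0.066,-0.081,0.01],"spin":-140,"grip":0.3},{"offset":[0.066,-0.081,0.03],"spin":-150,"grip":0.3},{"offset":[0.066,-0.081,0.05],"spin":-160,"grip":0.3},{"offset":[0.066,-0.081,0.07],"spin":-170,"grip":0.3},{"offset":[0.066,-0.081,0.09],"spin":-180,"grip":0.3},{"offset":[0.066,-0.081,0.097],"spin":-180,"grip":0.3},{"offset":[0.066,-0.081,0.097],"spin":-180,"grip":0.3}]'
python3 - <<'E'
from h import *
from bench import ctrl,cams
o=ctrl.get_obs();print(o['q'][5],o['eef_pos'],o['wrist_force'])
for n in('side','wrist'):
    p=cams.camera(n);im=p['color'][:,:,::-1]
    if n=='side': im=cv2.resize(im[80:280,200:460],None,fx=3,fy=3,interpolation=cv2.INTER_CUBIC)
    cv2.imwrite(f'pics/{n}4.png',im)
E
```

```text
time_s: 9.5
eef_pos: [0.5446, 0.2053, 0.2389]
eef_rot: [-0.001, -0.534, 0.845, 0.0]
wrist_force: [-0.2, -0.0, -1.7]
opening: 0.578
-2.5414824202879287 [0.54463456 0.20528154 0.23893446] [-0.21520373 -0.01436509 -1.73852863]
```

View pics/side4.png

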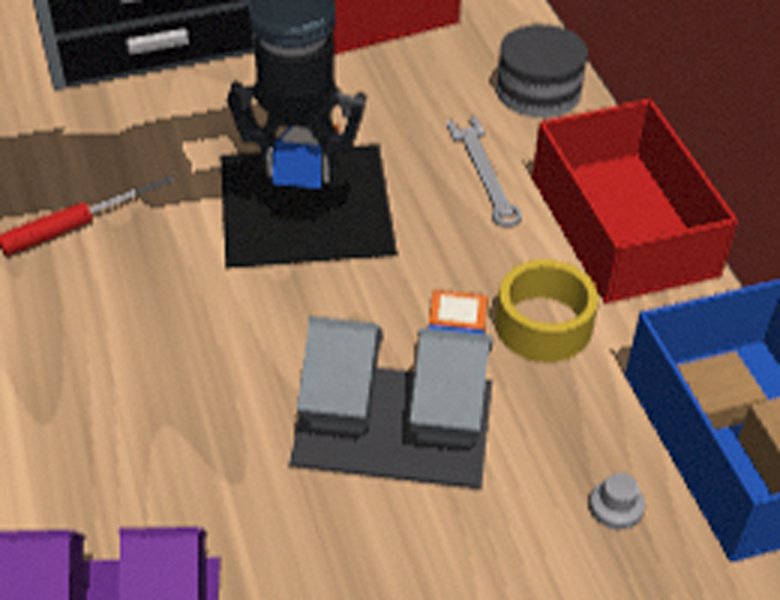

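View pics/wrist4.png

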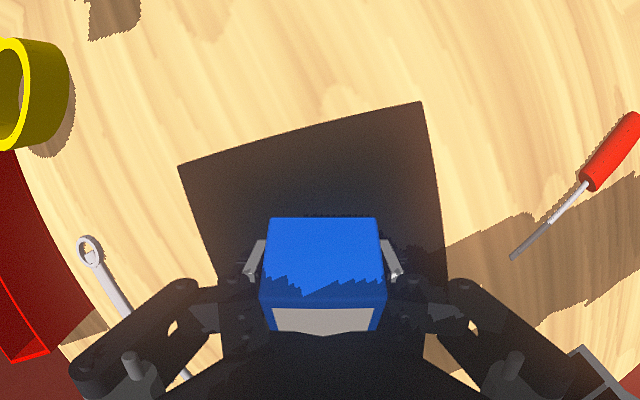

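```bash
python3 -m handwheel '[{"offset":[0,0,0.007],"spin":0,"grip":0.3},{"offset":[0,0,0.012],"spin":0,"grip":0.3},{"offset":[0.001,0,0.017],"spin":0,"grip":0.3},{"offset":[0.004,0,0.022],"spin":0,"grip":0.3},{"offset":[0.008,0,0.027],"spin":0,"grip":0.3},{"offset":[0.011,0,0.032],"spin":0,"grip":0.3}]'
python3 -m handwheel '[{"offset":[0.003,0,0.005],"spin":0,"grip":0.3},{"offset":[0.005,0,0.01],"spin":0,"grip":0.3},{"offset":[0.007,0,0.015],"spin":0,"grip":0.3},{"offset":[0.008,0,0.018],"spin":0,"grip":0.3}]'
```

```text
time_s: 10.35
eef_pos: [0.5407, 0.1954, 0.2091]
eef_rot: [0.001, -0.536, 0.844, -0.0]
wrist_force: [-4.3, -4.1, 10.7]
opening: 0.578
time_s: 10.85
eef_pos: [0.5372, 0.1879, 0.1906]
eef_rot: [0.0, -0.536, 0.844, -0.0]
wrist_force: [-4.3, -4.4, 9.8]
opening: 0.578
```

```bash
python3 -m handwheel '[{"offset":[0.001,0,0.004],"spin":0,"grip":0.3},{"offset":[0.001,0,0.008],"spin":0,"grip":0.3},{"offset":[0.001,0,0.008],"spin":0,"grip":0.3},{"offset":[0.001,0,0.008],"spin":0,"grip":1},{"offset":[0.001,0,0.008],"spin":0,"grip":1},{"offset":[0.001,0,0.008],"spin":0,"grip":1},{"offset":[0.001,0,0.008],"spin":0,"grip":1},{"offset":[0.001,0,-0.03],"spin":0,"grip":1},{"offset":[0.001,0,-0.08],"spin":0,"grip":1},{"offset":[0.001,0,-0.13],"spin":0,"grip":1},{"offset":[0.04,0,-0.15],"spin":0,"grip":1},{"offset":[0.04,0,-0.15],"spin":0,"grip":1}]'
python3 - <<'E'
from h import *
from bench import ctrl,cams
o=ctrl.get_obs();print(o['time_s'],o['eef_pos'])
for n in('top','wrist'):
    p=cams.camera(n);im=p['color'][:,:,::-1]
    cv2.imwrite(f'pics/{n}5.png',im)
    np.savez(f'pics/{n}5.npz',**{k:v for k,v in p.items() if k!='color'})
import pickle;pickle.dump(o,open('o5.pkl','wb'))
E
```

```text
time_s: 12.35
eef_pos: [0.5199, 0.1511, 0.3419]
eef_rot: [0.002, -0.535, 0.845, -0.001]
wrist_force: [0.5, 0.3, -0.8]
opening: 1.0
12.35 [0.51988362 0.15110635 0.34188139]
```

View pics/wrist5.png

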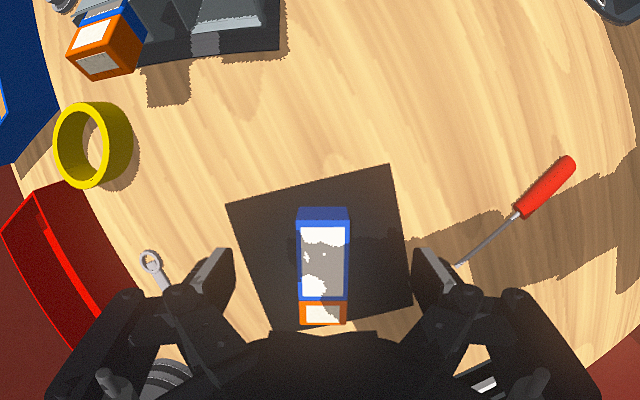

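View pics/top5.png

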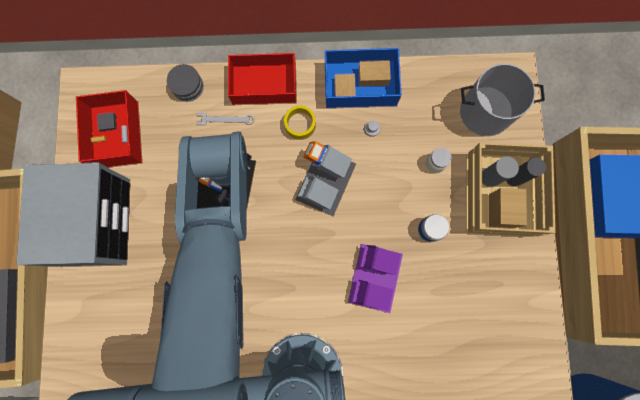

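```bash
python3 - <<'E'
from h import *
import pickle
o=pickle.load(open('o5.pkl','rb'));p=dict(np.load('pics/wrist5.npz'))
# box frame: x to label; image right = tool y (heading 155) 
U=np.array([(296,220),(350,219),(301,325),(346,324)],float)
def pts(v):
    c,s=np.cos(v[2]),np.sin(v[2]);L=np.array([[-.06,-.025],[-.06,.025],[.06,-.025],[.06,.025]])
    return np.c_[L@np.array([[c,s],[-s,c]])+v[:2],np.full(4,.047)]
s=least_squares(lambda v:np.ravel(proj(p,pts(v),o)-U),[.56,.23,1.13]);print(s.x,np.degrees(s.x[2]),np.round(s.fun,1))
x,y,a=s.x
g=np.array([x+.042*np.cos(a),y+.042*np.sin(a),.025]);print(g)
plan(o,g+[0,0,.1547],np.degrees(a)-180)
E
```

```text
[0.55560957 0.22756941 1.13756006] 65.17739054067609 [-0.8 -0.4  0.5  0.2 -0.8 -0.1  1.1  0.6]
[0.5732416  0.26568911 0.025     ]
offset [-0.1262, 0.0012, 0.1624] spin -0.45295439428576856 now head -115.28 tilt [ 0.004 -0.    -1.   ]
```

```bash
python3 -m handwheel '[{"offset":[-0.06,0.001,0],"spin":-0.4,"grip":1},{"offset":[-0.126,0.001,0.04],"spin":-0.4,"grip":1},{"offset":[-0.126,0.001,0.08],"spin":-0.4,"grip":1},{"offset":[-0.126,0.001,0.12],"spin":-0.4,"grip":1},{"offset":[-0.126,0.001,0.15],"spin":-0.4,"grip":1},{"offset":[-0.126,0.001,0.16],"spin":-0.4,"grip":1},{"offset":[-0.126,0.001,0.162],"spin":-0.4,"grip":1},{"offset":[-0.126,0.001,0.162],"spin":-0.4,"grip":0.62},{"offset":[-0.126,0.001,0.162],"spin":-0.4,"grip":0.62},{"offset":[-0.126,0.001,0.162],"spin":-0.4,"grip":0.62},{"offset":[-0.126,0.001,0.162],"spin":-0.4,"grip":0.62}]'
python3 - <<'E'
from bench import ctrl,cams
import cv2
o=ctrl.get_obs();print(o['wrist_force'],o['torque'],o['eef_pos'],o['opening'])
cv2.imwrite('pics/w6.png',cams.camera('wrist')['color'][:,:,::-1])
E
```

```text
time_s: 13.82
eef_pos: [0.5729, 0.2667, 0.1784]
eef_rot: [0.001, -0.539, 0.842, -0.0]
wrist_force: [1.0, -0.3, 0.2]
opening: 0.618
[ 1.00710332 -0.30012544  0.22234593] [-0.05352208 -0.08695585 -0.04001368] [0.57285784 0.26665838 0.17835751] 0.6180547791758247
```

View pics/w6.png

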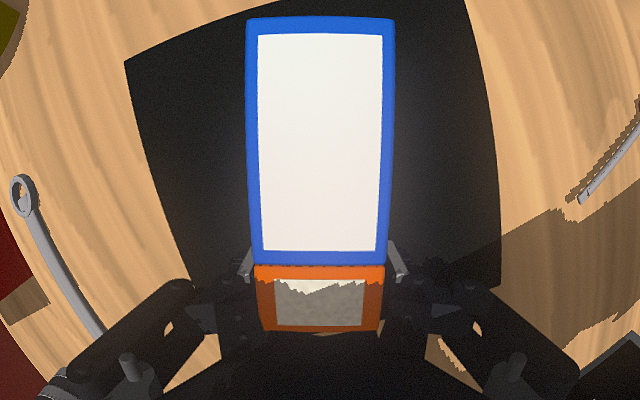

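```bash
python3 -m handwheel '[{"offset":[0,0,0],"spin":0,"grip":0.582},{"offset":[0,0,0],"spin":0,"grip":0.582},{"offset":[0,0,0],"spin":0,"grip":0.582},{"offset":[0,0,0],"spin":0,"grip":0.582}]'
python3 -m handwheel '[{"offset":[0.001,0,-0.004],"spin":0,"grip":0.582},{"offset":[0.002,0,-0.008],"spin":0,"grip":0.582},{"offset":[0.003,0,-0.012],"spin":0,"grip":0.582},{"offset":[0.005,0,-0.0175],"spin":0,"grip":0.582},{"offset":[0.005,0,-0.0175],"spin":0,"grip":0.582}]'
python3 - <<'E'
from bench import ctrl,cams
import cv2
o=ctrl.get_obs();print(o['wrist_force'],o['torque'],o['eef_pos'],o['opening'])
cv2.imwrite('pics/w7.png',cams.camera('wrist')['color'][:,:,::-1])
E
```

```text
time_s: 14.38
eef_pos: [0.573, 0.2666, 0.1783]
eef_rot: [0.001, -0.539, 0.842, -0.0]
wrist_force: [0.0, 0.4, 5.4]
opening: 0.583
time_s: 15.0
eef_pos: [0.5707, 0.2621, 0.1958]
eef_rot: [0.0, -0.539, 0.842, -0.0]
wrist_force: [-0.0, -0.1, -1.6]
opening: 0.582
[-1.53697486e-03 -7.01323749e-02 -1.60331794e+00] [ 0.12039593 -0.05993508  0.01147172] [0.57067452 0.26205982 0.19584367] 0.5824552805772996
```

View pics/w7.png

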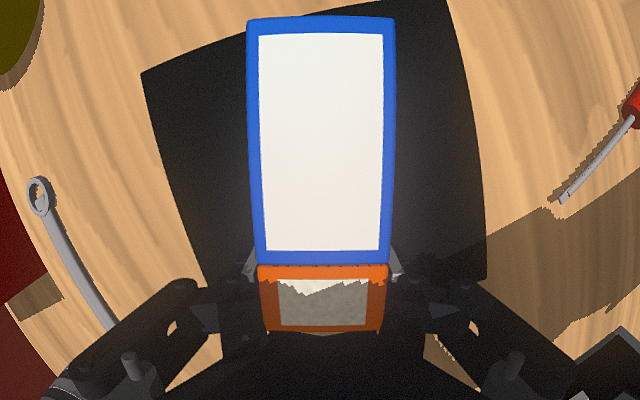

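```bash
cat > look.py <<'E'
import sys
from bench import ctrl,cams
import cv2
o=ctrl.get_obs();print(o['wrist_force'].round(2),o['torque'].round(3),round(o['opening'],4),o['eef_pos'].round(4))
cv2.imwrite('pics/%s.png'%sys.argv[1],cams.camera('wrist')['color'][:,:,::-1])
E
for g in 0.585; do python3 -m handwheel '[{"offset":[0,0,0],"spin":0,"grip":0.585},{"offset":[0,0,0],"spin":0,"grip":0.585}]' >/dev/null; python3 look.py w8a; done
python3 -m handwheel '[{"offset":[0,0,0],"spin":0,"grip":0.587},{"offset":[0,0,0],"spin":0,"grip":0.587}]' >/dev/null; python3 look.py w8b
python3 -m handwheel '[{"offset":[0,0,0],"spin":0,"grip":0.588},{"offset":[0,0,0],"spin":0,"grip":0.588}]' >/dev/null; python3 look.py w8c
python3 - <<'E'
import cv2,numpy as np
a=[cv2.imread(f'pics/{n}.png')[:340,200:440] for n in('w8a','w8b','w8c')]
cv2.imwrite('pics/w8.png',np.hstack(a))
E
```

```text
[-0.21 -0.26 -2.09] [ 0.146 -0.121  0.017] 0.5819 [0.5704 0.2621 0.195 ]
[-0.84  0.48 -0.49] [ 0.049  0.051 -0.051] 0.5854 [0.5705 0.2622 0.1953]
[-1.14  0.18 -0.11] [0.014 0.029 0.027] 0.5897 [0.5705 0.2622 0.1953]
```

View pics/w8.png

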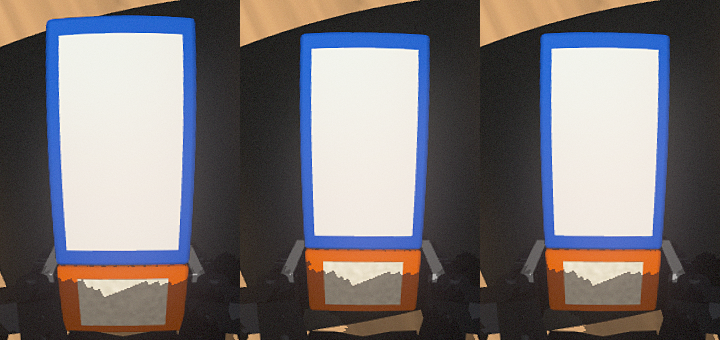

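```bash
python3 -m handwheel '[{"offset":[0,0,0],"spin":0,"grip":0.62},{"offset":[0,0,0],"spin":0,"grip":0.62},{"offset":[-0.006,0,0.0175],"spin":0,"grip":0.62},{"offset":[-0.006,0,0.0175],"spin":0,"grip":0.62},{"offset":[-0.006,0,0.0175],"spin":0,"grip":0.586},{"offset":[-0.006,0,0.0175],"spin":0,"grip":0.586},{"offset":[-0.006,0,0.0175],"spin":0,"grip":0.586},{"offset":[-0.006,0,0.0175],"spin":0,"grip":0.586}]'
python3 look.py w9a
python3 -m handwheel '[{"offset":[0.001,0,-0.004],"spin":0,"grip":0.586},{"offset":[0.002,0,-0.008],"spin":0,"grip":0.586},{"offset":[0.003,0,-0.012],"spin":0,"grip":0.586},{"offset":[0.005,0,-0.0175],"spin":0,"grip":0.586},{"offset":[0.005,0,-0.0175],"spin":0,"grip":0.586}]'
python3 look.py w9b
python3 - <<'E'
import cv2,numpy as np
a=[cv2.imread(f'pics/{n}.png')[:340,200:440] for n in('w9a','w9b')]
cv2.imwrite('pics/w9.png',np.hstack(a))
E
```

```text
time_s: 16.95
eef_pos: [0.5729, 0.2675, 0.1777]
eef_rot: [-0.0, -0.539, 0.842, 0.0]
wrist_force: [-0.8, 0.7, -0.1]
opening: 0.586
[-0.82  0.74 -0.14] [-0.012  0.034 -0.091] 0.5857 [0.5729 0.2675 0.1777]
time_s: 17.62
eef_pos: [0.5712, 0.263, 0.196]
eef_rot: [0.001, -0.539, 0.842, -0.0]
wrist_force: [0.1, 0.8, -0.9]
opening: 0.586
[ 0.11  0.81 -0.92] [ 0.114  0.008 -0.042] 0.5859 [0.5712 0.263  0.196 ]
```

View pics/w9.png

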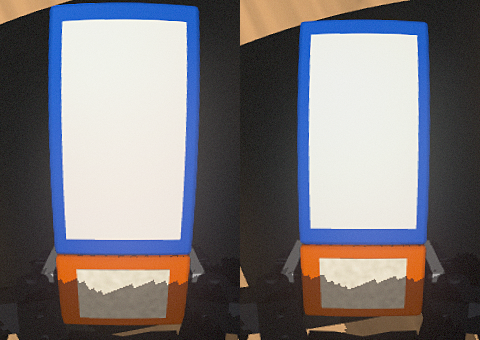

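```bash
python3 -m handwheel '[{"offset":[0.002,0,-0.005],"spin":0,"grip":0.586},{"offset":[0.004,0,-0.009],"spin":0,"grip":0.586},{"offset":[0.007,0,-0.014],"spin":0,"grip":0.586},{"offset":[0.01,0,-0.018],"spin":0,"grip":0.586},{"offset":[0.013,0,-0.023],"spin":0,"grip":0.586},{"offset":[0.017,0,-0.0285],"spin":0,"grip":0.586},{"offset":[0.017,0,-0.0285],"spin":0,"grip":0.586}]'
python3 look.py w10
python3 - <<'E'
from bench import cams
import cv2
for n,s in(('side',slice(200,460)),):
    im=cams.camera(n)['color'][80:280,s,::-1];cv2.imwrite('pics/s10.png',cv2.resize(im,None,fx=3,fy=3,interpolation=cv2.INTER_CUBIC))
E
```

```text
time_s: 18.55
eef_pos: [0.564, 0.2473, 0.2245]
eef_rot: [0.001, -0.539, 0.843, -0.0]
wrist_force: [0.5, 0.9, 0.0]
opening: 0.583
[0.45 0.89 0.03] [ 0.006  0.015 -0.014] 0.5829 [0.564  0.2473 0.2245]
```

View pics/w10.png

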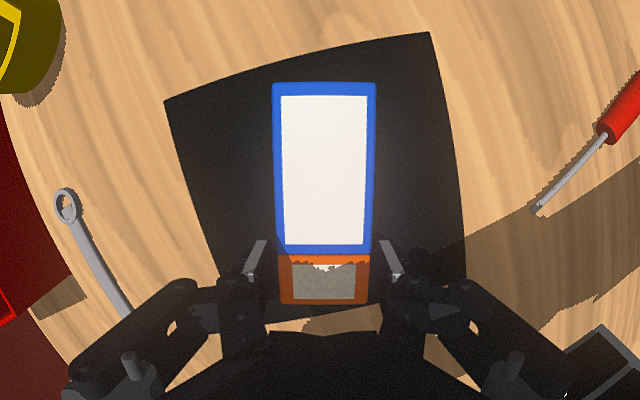

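View pics/s10.png

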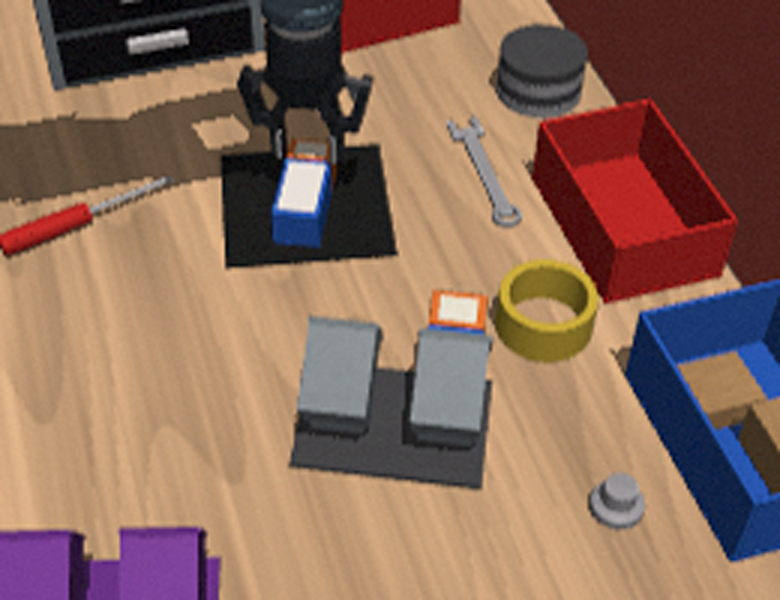

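```bash
cat > fitflat.py <<'E'
from h import *
from bench import ctrl,cams
import sys,json
o=ctrl.get_obs();p=cams.camera('wrist')
U=np.array(json.loads(sys.argv[1]),float)
def pts(v):
    c,s=np.cos(v[2]),np.sin(v[2]);L=np.array([[-.06,-.025],[-.06,.025],[.06,-.025],[.06,.025]])
    return np.c_[L@np.array([[c,s],[-s,c]])+v[:2],np.full(4,.047)]
s=least_squares(lambda v:np.ravel(proj(p,pts(v),o)-U),[.56,.23,1.13]);print(s.x,np.degrees(s.x[2]),np.round(s.fun,1))
x,y,a=s.x
g=np.array([x+.045*np.cos(a),y+.045*np.sin(a),.024])
plan(o,g+[0,0,.1547],np.degrees(a)-180)
E
python3 fitflat.py '[[272,83],[376,83],[280,304],[369,304]]'
```

```text
[0.55227514 0.22570248 1.14168592] 65.4137845371361 [-1.5 -1.2  1.6 -1.4  0.6  2.1 -0.7  1.7]
offset [-0.0203, 0.0015, 0.0451] spin -0.21256146572147827 now head -114.8 tilt [ 0.  0. -1.]
```

```bash
python3 -m handwheel '[{"offset":[0,0,0],"spin":0,"grip":0.65},{"offset":[0,0,0],"spin":0,"grip":0.65},{"offset":[-0.02,0.0015,0.02],"spin":0,"grip":0.65},{"offset":[-0.02,0.0015,0.04],"spin":0,"grip":0.65},{"offset":[-0.02,0.0015,0.045],"spin":0,"grip":0.65},{"offset":[-0.02,0.0015,0.045],"spin":0,"grip":0.585},{"offset":[-0.02,0.0015,0.045],"spin":0,"grip":0.585},{"offset":[-0.02,0.0015,0.045],"spin":0,"grip":0.585},{"offset":[-0.02,0.0015,0.045],"spin":0,"grip":0.585}]'
python3 look.py w11a
python3 -m handwheel '[{"offset":[0.001,0,-0.004],"spin":0,"grip":0.585},{"offset":[0.002,0,-0.008],"spin":0,"grip":0.585},{"offset":[0.003,0,-0.012],"spin":0,"grip":0.585},{"offset":[0.005,0,-0.0175],"spin":0,"grip":0.585},{"offset":[0.005,0,-0.0175],"spin":0,"grip":0.585}]'
python3 look.py w11b
python3 - <<'E'
import cv2,numpy as np
a=[cv2.imread(f'pics/{n}.png')[:340,200:440] for n in('w11a','w11b')]
cv2.imwrite('pics/w11.png',np.hstack(a))
E
```

```text
time_s: 19.82
eef_pos: [0.5709, 0.2663, 0.179]
eef_rot: [0.0, -0.539, 0.842, -0.0]
wrist_force: [0.7, -0.1, -1.8]
opening: 0.587
[ 0.72 -0.15 -1.84] [ 0.083 -0.025 -0.014] 0.5866 [0.5709 0.2663 0.179 ]
time_s: 20.5
eef_pos: [0.569, 0.2618, 0.197]
eef_rot: [0.001, -0.539, 0.842, -0.0]
wrist_force: [0.2, 0.5, -0.7]
opening: 0.586
[ 0.24  0.47 -0.74] [ 0.106 -0.044 -0.025] 0.5858 [0.569  0.2618 0.197 ]
```

View pics/w11.png

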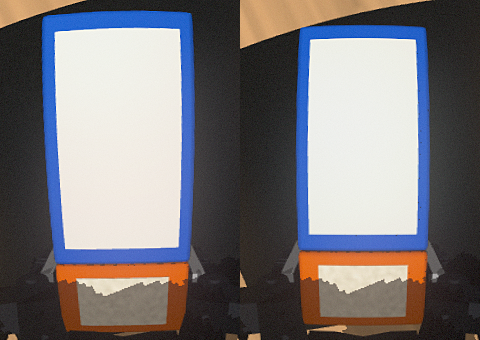

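```bash
python3 -m handwheel '[{"offset":[0.002,0,-0.004],"spin":0,"grip":0.584},{"offset":[0.004,0,-0.008],"spin":0,"grip":0.584},{"offset":[0.006,0,-0.012],"spin":0,"grip":0.584},{"offset":[0.007,0,-0.0145],"spin":0,"grip":0.584}]'
python3 look.py w12a
python3 -m handwheel '[{"offset":[0.002,0,-0.004],"spin":0,"grip":0.5835},{"offset":[0.004,0,-0.007],"spin":0,"grip":0.5835},{"offset":[0.007,0,-0.011],"spin":0,"grip":0.5835},{"offset":[0.01,0,-0.015],"spin":0,"grip":0.5835}]'
python3 look.py w12b
python3 - <<'E'
import cv2,numpy as np
a=[cv2.imread(f'pics/{n}.png')[:340,200:440] for n in('w12a','w12b')]
cv2.imwrite('pics/w12.png',np.hstack(a))
E
```

```text
time_s: 21.05
eef_pos: [0.5657, 0.2553, 0.211]
eef_rot: [-0.0, -0.539, 0.842, 0.0]
wrist_force: [0.3, 0.4, -2.3]
opening: 0.584
[ 0.3   0.4  -2.32] [ 0.036 -0.052  0.038] 0.5836 [0.5657 0.2553 0.211 ]
time_s: 21.6
eef_pos: [0.5615, 0.2462, 0.226]
eef_rot: [-0.0, -0.539, 0.842, 0.0]
wrist_force: [-0.1, 0.0, -2.1]
opening: 0.584
[-0.1   0.   -2.12] [ 0.079 -0.034 -0.045] 0.5841 [0.5615 0.2462 0.226 ]
```

View pics/w12.png

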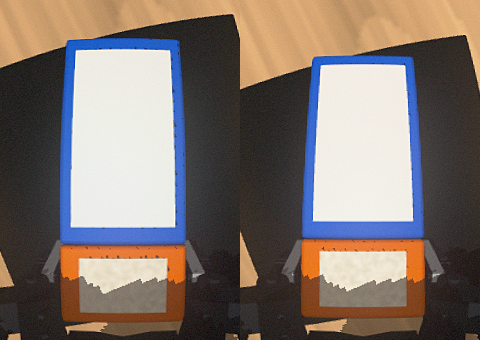

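```bash
python3 -m handwheel '[{"offset":[0,0,0],"spin":0,"grip":0.3},{"offset":[0,0,0],"spin":0,"grip":0.3},{"offset":[0,0,-0.02],"spin":0,"grip":0.3},{"offset":[0,0,-0.06],"spin":0,"grip":0.3},{"offset":[0,0,-0.09],"spin":0,"grip":0.3},{"offset":[0,0,-0.09],"spin":0,"grip":0.3}]'
python3 look.py w13
python3 - <<'E'
from h import *
from bench import ctrl,cams
o=ctrl.get_obs();print(o['q'].round(2))
S=cams.camera('side');T=cams.camera('top')
cv2.imwrite('pics/s13f.png',S['color'][:,:,::-1]);cv2.imwrite('pics/t13f.png',T['color'][:,:,::-1])
u=proj(S,o['eef_pos']-[0,0,.1547])[0].astype(int)
im=S['color'][u[1]-70:u[1]+90,max(u[0]-100,0):u[0]+100,::-1];cv2.imwrite('pics/s13.png',cv2.resize(im,None,fx=4,fy=4,interpolation=cv2.INTER_CUBIC)[:600]);print(u)
E
```

```text
time_s: 22.4
eef_pos: [0.5627, 0.2468, 0.3196]
eef_rot: [0.003, -0.539, 0.842, -0.001]
wrist_force: [0.8, 0.4, -1.9]
opening: 0.575
[ 0.79  0.4  -1.9 ] [ 0.123 -0.061  0.025] 0.5748 [0.5627 0.2468 0.3196]
[ 0.22  0.35  1.58  0.    1.21 -2.49]
[300 103]
```

View pics/w13.png

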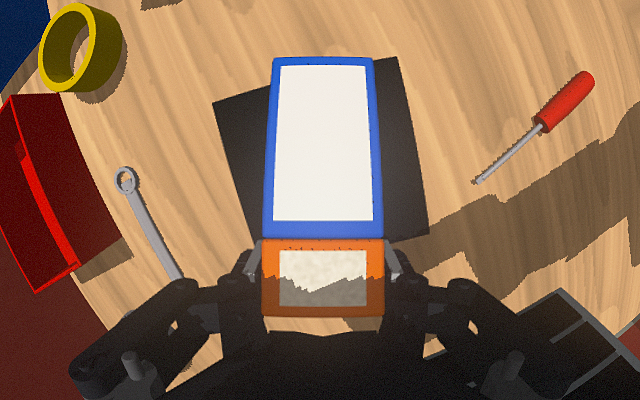

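View pics/s13.png

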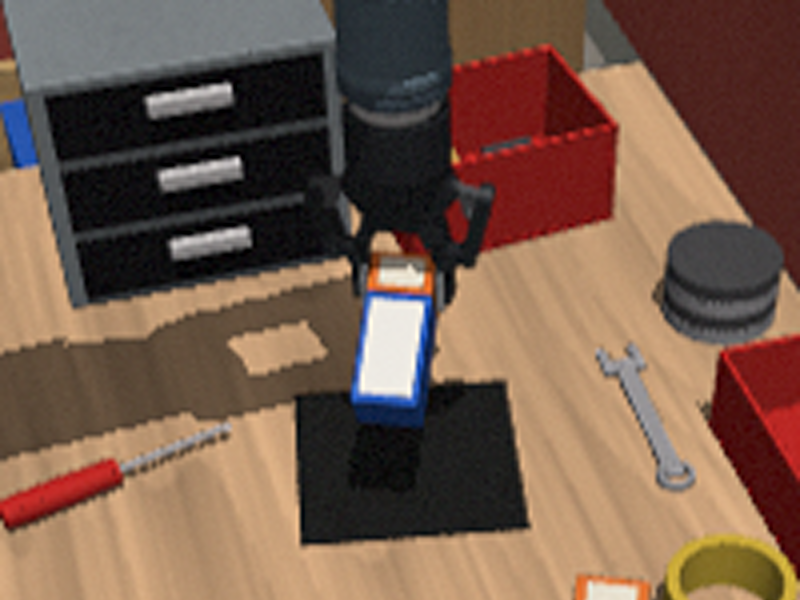

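```bash
python3 - <<'E'
from h import *
from bench import cams
p=cams.camera('wrist')
o={'eef_pos':np.zeros(3),'eef_rot':[1,0,0,0]}
# tool frame; box center c; label dir in tool: -x cosφ, up(-z) sinφ ; box up: z_tool negative
L=np.array([(-60,-25,22),(-60,25,22),(60,-25,22),(60,25,22),(28,-25,22),(28,25,22)])/1e3
U=np.array([(272,58),(374,58),(262,316),(385,317),(263,238.5),(385,238.5)],float)
def pts(v):
    ph=v[3];ex=np.array([-np.cos(ph),0,-np.sin(ph)]);ez=np.array([-np.sin(ph)*-1*-1,0,-np.cos(ph)])
    ez=np.array([np.sin(ph),0,-np.cos(ph)]);ey=np.array([0,1,0])
    cy,sy=np.cos(v[4]),np.sin(v[4]);Rz=np.array([[cy,-sy,0],[sy,cy,0],[0,0,1]])
    return (L[:,:1]*ex+L[:,1:2]*ey+L[:,2:]*ez)@Rz.T+v[:3]
s=least_squares(lambda v:np.ravel(proj(p,pts(v),o)-U),[.04,0,.17,.45,0]);v=s.x
print(np.round(v,4),'pitch',np.degrees(v[3]),np.round(s.fun,1))
# G in box coords
ph=v[3];d=np.array([0,0,.1547])-v[:3]
print('G along box',d@[-np.cos(ph),0,-np.sin(ph)],'normal',d@[np.sin(ph),0,-np.cos(ph)])
E
```

```text
[ 0.0345  0.0009  0.1787  0.4682 -0.0011] pitch 26.82452239771114 [ 0.9 -0.1 -0.3 -0.1  0.1  0.5  0.2 -0.7 -0.6  0.3 -0.2  0.2]
G along box 0.04161452215629087 normal 0.005807565722287479
```

```bash
python3 - <<'E'
from h import *
from bench import ctrl
M=R.from_euler('ZY',[SX[2],-np.radians(28)]).as_matrix()
for t in([.535,-.0063,.2472],[.5912,.1124,.3391]):
    print('grip pose in sleeve',((np.array(t)-[0,0,.1547]-[SX[0],SX[1],.06])@M).round(4))
o=ctrl.get_obs()
g=sl(*SX,[.1266,.0491,.0295])[0]
plan(o,g+[0,0,.1547],np.degrees(SX[2])-180)
E
```

```text
grip pose in sleeve [0.0296 0.0496 0.0211]
grip pose in sleeve [0.1887 0.049  0.0406]
offset [0.1584, -0.0833, 0.0137] spin 0.29387564239297603 now head -114.79 tilt [-0.003 -0.001 -1.   ]
```

```bash
python3 -m handwheel '[{"offset":[0.03,-0.04,0],"spin":0.3,"grip":0.3},{"offset":[0.06,-0.083,0],"spin":0.3,"grip":0.3},{"offset":[0.09,-0.083,0],"spin":0.3,"grip":0.3},{"offset":[0.12,-0.083,0.005],"spin":0.3,"grip":0.3},{"offset":[0.145,-0.083,0.01],"spin":0.3,"grip":0.3},{"offset":[0.158,-0.083,0.0137],"spin":0.3,"grip":0.3},{"offset":[0.158,-0.083,0.0137],"spin":0.3,"grip":0.3},{"offset":[0.158,-0.083,0.0137],"spin":0.3,"grip":0.3}]'
python3 look.py w14
python3 - <<'E'
from h import *
from bench import ctrl,cams
o=ctrl.get_obs()
M=R.from_euler('ZY',[SX[2],-np.radians(28)]).as_matrix()
print('G in sleeve',((o['eef_pos']-[0,0,.1547]-[SX[0],SX[1],.06])@M).round(4))
S=cams.camera('side');im=S['color'][120:240,260:400,::-1];cv2.imwrite('pics/s14.png',cv2.resize(im,None,fx=5,fy=5,interpolation=cv2.INTER_CUBIC))
E
```

```text
time_s: 23.6
eef_pos: [0.571, 0.0688, 0.3019]
eef_rot: [0.0, -0.537, 0.844, 0.0]
wrist_force: [-0.1, 1.3, -1.8]
opening: 0.577
[-0.11  1.3  -1.83] [ 0.057 -0.026  0.005] 0.5775 [0.571  0.0688 0.3019]
G in sleeve [0.129  0.0488 0.0304]
```

View pics/w14.png

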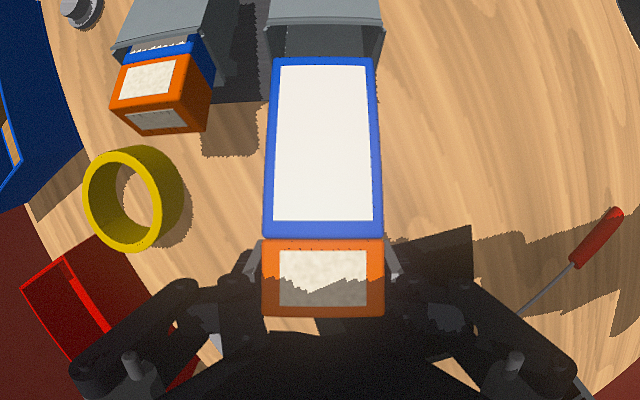

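View pics/s14.png

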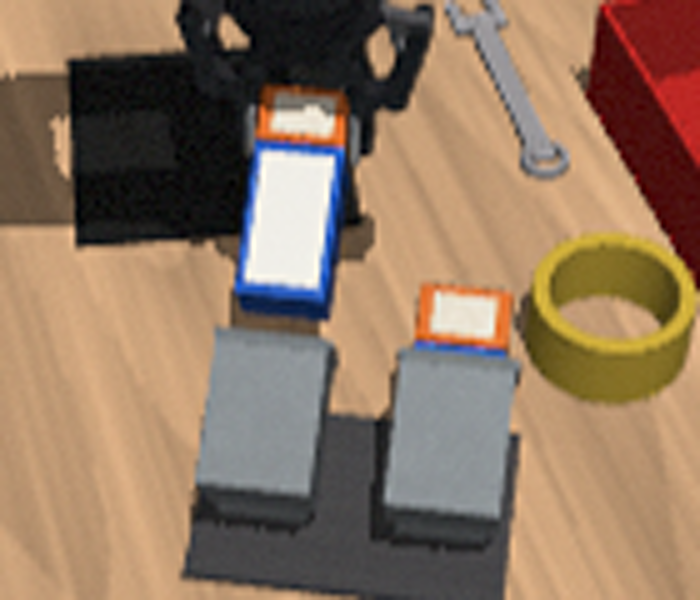

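```bash
python3 -m handwheel '[{"offset":[0.008,0,0.0065],"spin":0,"grip":0.3},{"offset":[0.013,0,0.009],"spin":0,"grip":0.3},{"offset":[0.017,0,0.0115],"spin":0,"grip":0.3},{"offset":[0.0215,0,0.014],"spin":0,"grip":0.3},{"offset":[0.026,0,0.016],"spin":0,"grip":0.3},{"offset":[0.03,0,0.0185],"spin":0,"grip":0.3}]'
python3 look.py w15
```

```text
time_s: 24.45
eef_pos: [0.5579, 0.041, 0.2833]
eef_rot: [0.0, -0.537, 0.844, 0.0]
wrist_force: [1.5, 2.2, -4.4]
opening: 0.579
[ 1.47  2.17 -4.38] [ 0.608 -0.299  0.013] 0.5791 [0.5579 0.041  0.2833]
```

View pics/w15.png

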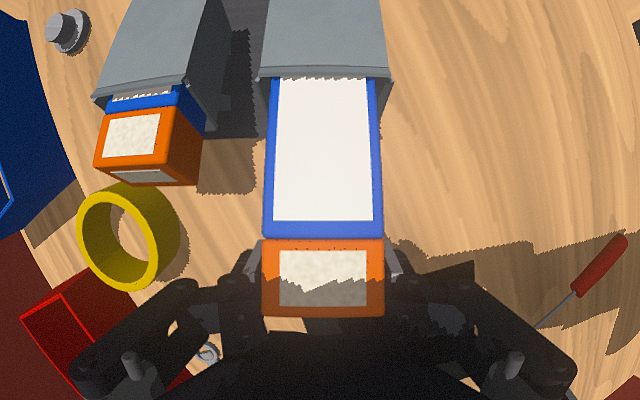

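```bash
python3 -m handwheel '[{"offset":[0.004,0,0.0035],"spin":0,"grip":0.3},{"offset":[0.008,0,0.006],"spin":0,"grip":0.3},{"offset":[0.0125,0,0.0085],"spin":0,"grip":0.3},{"offset":[0.017,0,0.011],"spin":0,"grip":0.3},{"offset":[0.0215,0,0.013],"spin":0,"grip":0.3},{"offset":[0.026,0,0.0155],"spin":0,"grip":0.3}]'
python3 look.py w16
```

```text
time_s: 25.25
eef_pos: [0.5468, 0.0171, 0.2679]
eef_rot: [0.0, -0.537, 0.844, -0.0]
wrist_force: [-0.2, 0.0, -1.5]
opening: 0.576
[-0.15  0.02 -1.53] [ 0.035 -0.072  0.053] 0.5762 [0.5468 0.0171 0.2679]
```

View pics/w16.png

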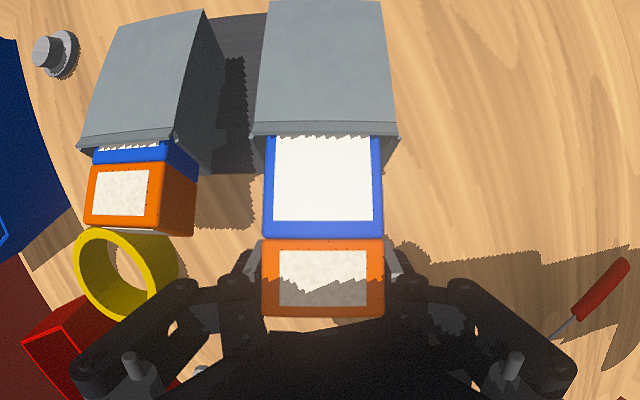

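```bash
cat > gs.py <<'E'
from h import *
from bench import ctrl
o=ctrl.get_obs()
M=R.from_euler('ZY',[SX[2],-np.radians(28)]).as_matrix()
print('G in sleeve',((o['eef_pos']-[0,0,.1547]-[SX[0],SX[1],.06])@M).round(4),o['wrist_force'].round(1))
E
python3 gs.py
python3 -m handwheel '[{"offset":[0.0045,0,0.0023],"spin":0,"grip":0.3},{"offset":[0.009,0,0.0047],"spin":0,"grip":0.3},{"offset":[0.0135,0,0.007],"spin":0,"grip":0.3},{"offset":[0.018,0,0.0095],"spin":0,"grip":0.3},{"offset":[0.0225,0,0.012],"spin":0,"grip":0.3},{"offset":[0.0255,0,0.0135],"spin":0,"grip":0.3}]'
python3 gs.py; python3 look.py w17
```

```text
G in sleeve [0.0619 0.0489 0.0269] [ 0.1 -0.3 -2.8]
time_s: 26.05
eef_pos: [0.536, -0.0059, 0.2543]
eef_rot: [-0.0, -0.537, 0.844, 0.0]
wrist_force: [0.3, 0.1, -2.8]
opening: 0.581
G in sleeve [0.0336 0.0488 0.027 ] [ 0.3  0.1 -2.8]
[ 0.29  0.11 -2.83] [ 0.1   -0.054 -0.009] 0.5808 [ 0.536  -0.0059  0.2543]
```

View pics/w17.png

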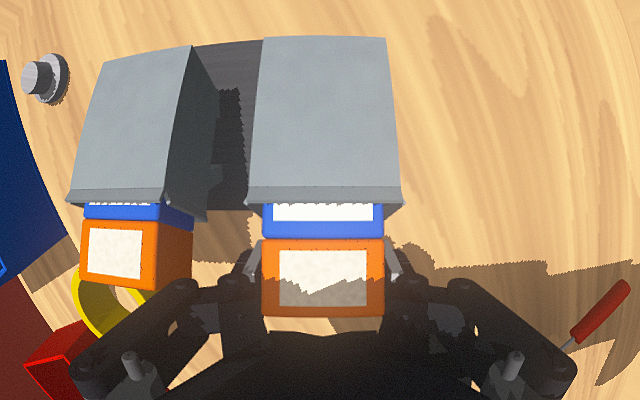

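```bash
python3 -m handwheel '[{"offset":[0.002,0,0.001],"spin":0,"grip":0.3},{"offset":[0.0035,0,0.002],"spin":0,"grip":0.3},{"offset":[0.005,0,0.003],"spin":0,"grip":0.3},{"offset":[0.005,0,0.003],"spin":0,"grip":0.3}]'
python3 gs.py
python3 -m handwheel '[{"offset":[0,0,0],"spin":0,"grip":0.65},{"offset":[0,0,0],"spin":0,"grip":0.7},{"offset":[0,0,0],"spin":0,"grip":0.8},{"offset":[0,0,0],"spin":0,"grip":0.8}]'
python3 gs.py; python3 look.py w18
```

```text
time_s: 26.6
eef_pos: [0.5339, -0.0102, 0.2514]
eef_rot: [-0.0, -0.537, 0.844, 0.0]
wrist_force: [-0.2, -0.9, -2.6]
opening: 0.577
G in sleeve [0.028  0.0489 0.0267] [-0.2 -0.9 -2.6]
time_s: 27.1
eef_pos: [0.5341, -0.0101, 0.2516]
eef_rot: [0.0, -0.537, 0.844, -0.0]
wrist_force: [0.1, -0.2, 0.7]
opening: 0.799
G in sleeve [0.0282 0.0488 0.0268] [ 0.1 -0.2  0.7]
[ 0.13 -0.2   0.73] [ 0.035 -0.049 -0.027] 0.7988 [ 0.5341 -0.0101  0.2516]
```

View pics/w18.png

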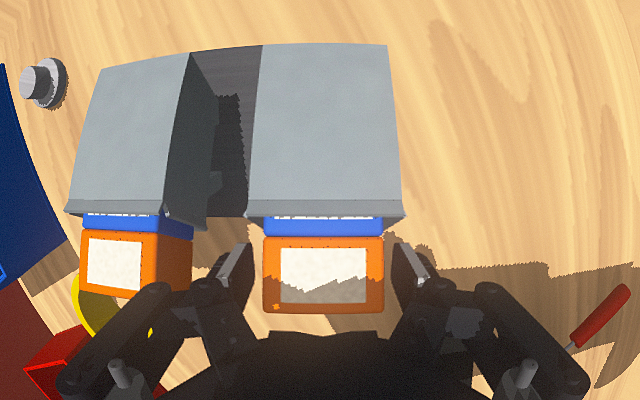

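```bash
python3 -m handwheel '[{"offset":[0,0,0],"spin":0,"grip":1},{"offset":[0,0,-0.02],"spin":0,"grip":1},{"offset":[0,0,-0.06],"spin":0,"grip":1},{"offset":[-0.06,0,-0.1],"spin":0,"grip":1},{"offset":[-0.12,0,-0.1],"spin":0,"grip":0.3},{"offset":[-0.12,0,-0.1],"spin":0,"grip":0},{"offset":[-0.12,0,-0.1],"spin":0,"grip":0},{"offset":[-0.12,0,-0.1],"spin":0,"grip":0}]'
python3 look.py w19
python3 - <<'E'
from h import *
from bench import cams
for n,(x0,y0,w,h) in(('side',(290,165,85,64)),('top',(285,132,80,60))):
    im=cams.camera(n)['color'][y0:y0+h,x0:x0+w,::-1]
    cv2.imwrite(f'pics/{n}19.png',cv2.resize(im,None,fx=8,fy=8,interpolation=cv2.INTER_CUBIC))
E
```

```text
time_s: 28.15
eef_pos: [0.5844, 0.0975, 0.3508]
eef_rot: [-0.001, -0.536, 0.844, 0.0]
wrist_force: [-0.7, -1.3, -0.0]
opening: 0.146
[-0.74 -1.34 -0.05] [-0.044  0.017 -0.053] 0.1457 [0.5844 0.0975 0.3508]
```

View pics/w19.png

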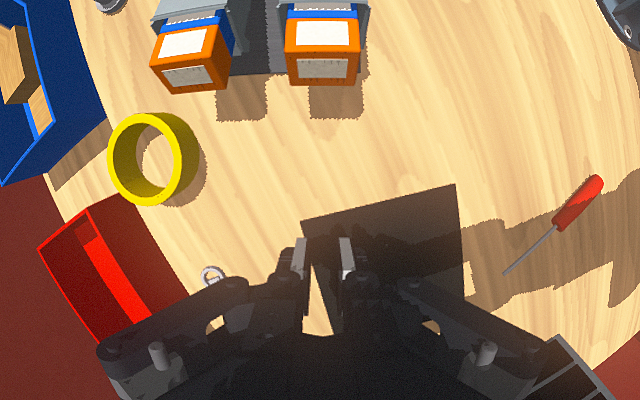

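View pics/side19.png

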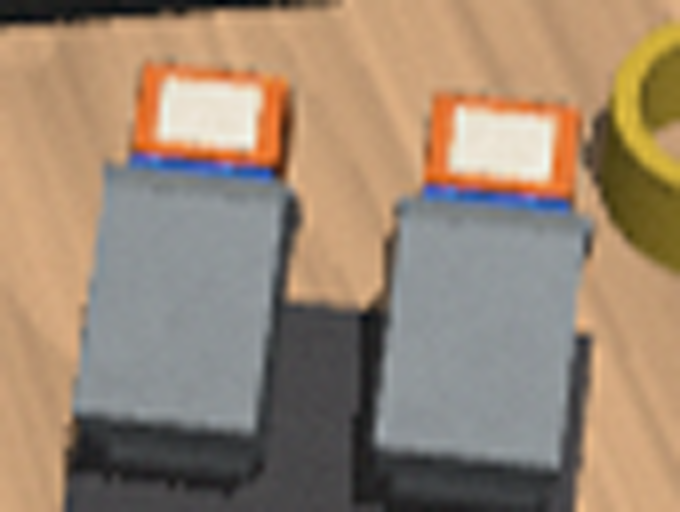

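View pics/top19.png

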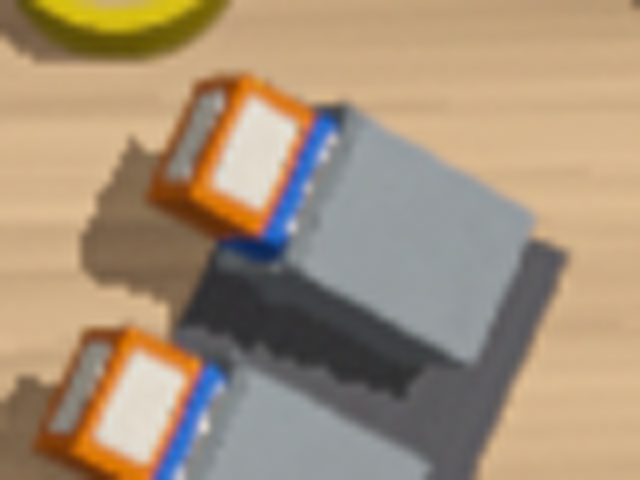

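```bash
python3 -m handwheel '[{"offset":[0,0,-0.03],"spin":0,"grip":0.3},{"offset":[0,0,-0.05],"spin":0,"grip":0.3},{"offset":[0,0,-0.05],"spin":0,"grip":0.3},{"offset":[0,0,-0.05],"spin":0,"grip":0.3}]'
python3 - <<'E'
from h import *
from bench import cams,ctrl,landmark_of
S=cams.camera('side');T=cams.camera('top')
for t,y in(('wrong_box_label',.05),):
    for p in(S,T):print([(np.round(d['uv'],1).tolist(),round(d['confidence'],2)) for d in landmark_of(p,t)],'expected',proj(p,sl(*SX,[[.045,.05,.022],[.045,-.05,.022]])).round(1).tolist())
a=cv2.imread('pics/side0.png').astype(int);b=S['color'][:,:,::-1].astype(int)
d=(abs(a-b).max(2)>60).astype(np.uint8);d=cv2.morphologyEx(d,cv2.MORPH_OPEN,np.ones((3,3)))
n,_,st,c=cv2.connectedComponentsWithStats(d);print([(s[:4].tolist(),s[4]) for s in st[1:] if s[4]>15])
print(ctrl.get_obs()['time_s']);ctrl.hand_in()
E
```

```text
time_s: 28.8
eef_pos: [0.5845, 0.0981, 0.4005]
eef_rot: [-0.001, -0.536, 0.844, 0.0]
wrist_force: [-0.3, -0.2, -0.5]
opening: 0.299
[([315.9, 176.3], 0.55)] expected [[316.6, 174.5], [352.8, 178.2]]
[([296.9, 177.2], 0.86), ([310.3, 173.6], 0.25)] expected [[294.8, 180.3], [309.1, 148.7]]
[([24, 0, 6, 12], np.int32(53)), ([38, 0, 163, 150], np.int32(8011)), ([141, 0, 34, 58], np.int32(1074)), ([196, 0, 45, 18], np.int32(319)), ([262, 0, 54, 9], np.int32(257)), ([324, 0, 20, 23], np.int32(224)), ([306, 11, 33, 50], np.int32(646)), ([28, 14, 11, 33], np.int32(128)), ([306, 29, 12, 18], np.int32(135)), ([325, 32, 3, 6], np.int32(18)), ([303, 59, 45, 59], np.int32(1415)), ([114, 113, 202, 82], np.int32(4910)), ([0, 160, 41, 21], np.int32(438)), ([306, 173, 20, 14], np.int32(141)), ([38, 203, 20, 14], np.int32(132)), ([150, 203, 18, 17], np.int32(217)), ([60, 215, 6, 3], np.int32(18))]
29.0
the job is handed in; nothing more can be done
```

The back-to-front box is back in its own sleeve (the one at y = +50 mm), right side up with its orange label end out. I handed the job in at 29 s of the 64 s allowed; no verdict was reported.

**What I did:** I gripped the blue end and drew the box out along the slope. I turned it half a turn and laid it flat on the mat. I then regripped it loosely near the label end so it swung nose-down to about 27°. Once it was gripped firmly I slid it into the sleeve, let go and lifted clear. The first loose-grip tries did not work: the box dropped flat on the mat twice, from a few centimetres at most, before I found a grip that let it swing.

**Last checks:**
- **Box position:** In the side and top pictures, the same amount of box sticks out as on its neighbour. I judge it fully home within 1 to 2 mm, but I did not measure the depth directly and did not push it to make sure.
- **Label position:** The network placed the label about 2 px (side) and 4 px (top) from where I expected it. That is roughly its usual error.
- **Other things:** In the side view before and after, only the turned box, the arm and shadows appear to have changed. The top view was partly blocked by the arm, so I did not do the same comparison there.
- **Forces:** The highest wrist force I saw was about 12 N, and the arm is clear of everything.

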